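# Set the welding turntable's speed and start it

### The arm

A 6-joint arm with a two-finger parallel gripper is mounted at the origin on the work surface. World frame = base frame: x ahead of the robot, y to its left, z up, the work surface at z = 0. Lengths are in m, angles in rad, forces in N, time in s.
With the tool pointing down it reaches from about 0.35 to 0.85 m from the base axis. Payload 8.1 kg.
Tool frame: the origin (TCP) lies midway between the tips of the shut fingers; the grasp point (between the pads) lies 19 mm behind it (robot.grip_point_offset is the distance from the TCP to the grasp point, in m); z points along the fingers, y is the line along which they close (so a half turn about z gives the same grasp; the last joint's range is limited). The gripper opens to 93 mm and grips with 3 to 60 N. Pads are 15 mm wide; open, the fingers measure 128 mm over their backs; the gripper's body (75 mm by 188 mm) begins 65 mm behind the grasp point.
Start: joints at [-1.391, 0.13, 1.488, -0, 1.523, -0.085], TCP at [0.157, -0.579, 0.219] pointing down, gripper open.
Joint ranges: [-2.96, 2.96], [-0.89, 2.26], [0.02, 2.5], [-1.34, 4.48], [0, 2.73], [-2.66, 2.66]. Speed limits (rad/s): [2.39, 2.39, 2.79, 3.14, 3.14, 3.14].

### API

Orientations are given as a rotation vector (axis times angle).
In Python, from plant import robot, read_camera, job gives the robot as it stands.
- The arm moves only by the shell command python3 -m inch 'ROWS' [FORCE]. ROWS is JSON, one flat list of numbers, 5 for each row, row after row: the shift along the world's x, y, z in mm, then the turn about the world's z in degrees, then the opening in per cent of the stroke, from 0 (shut) to 100 (fully open). In form: [dx, dy, dz, yaw, hand, dx, dy, dz, yaw, hand, ...]. A call has 1 to 10 rows; each row is the pose to reach, as a shift and turn from the pose commanded when the call began; what a row does not reach only later rows make up. A row lasts 1/12 s, in which the tool goes at most 41.7 mm and 7.16 degrees, less where a joint would pass 70% of its speed; a pose out of reach is approached as far as the arm can. A call with a gripper value outside its range is refused whole. The fingers move at their own pace and stop on an object; FORCE is the grip in N (left out, the last holds). Time passes only in rows, so rows that repeat a pose let the fingers close. It gives the time, the measured TCP pose, the force, the opening and the grip force at its end, in the units of the state.
- robot.read_state(): the state, without advancing time (a new reading comes with each control period).
- read_camera(name): name is "scene" or "top"; returns a dict with "image" (384x512x3 uint8, blue, green, red), "K" (3x3 intrinsics, pixels), "extrinsics" (4x4, takes a point from world to camera coordinates). Camera axes: x right, y down, z forward; pixel columns grow to the right and rows downward; lengths in m; the calibration is good to about 2 mm. A picture is of the moment at which its call begins. There is no depth.
- job.close_job(): hands the job in; it is judged then, once.
The state is a dict: "t": time; "q": joint angles; "dq": joint speeds; "joint_torque": joint torques, N m; "tool_pos": TCP position; "orientation": TCP orientation; "force": force on the tool from outside, world axes, zero at the start; "wrist_torque": the same for the moment, N m; "opening": finger opening in m; "gripper_force": force on a finger pad.
Only numpy, scipy, OpenCV 4.12 (cv2) and the standard library are available. Lean on these libraries where they do the work, as an engineer would, in place of code of your own. Each camera call takes 0.05 s, during which the arm holds its last target. There are 200 camera calls.

### The job

Set the turntable's speed for this job: push the red slider on the control console along its track until its white line stands level with the yellow clip (not the blue one), and leave it there. Then start the machine: turn the green key clockwise to start, hold it there for half a second, and let go so that it springs back to run. Do not turn the key before the speed is set, and leave the other things on the table and console where they are.

Things in the scene. Friction and masses are not known exactly. Their poses are not given: they have to be found in the camera images.
- console: fixed control console: grey box, black top panel, 190 x 320 x 55 mm (x, y, z), turned up to 0.4 rad. Origin: centre of its underside (panel at z = 55 mm); x away from the robot, y along the slider's track. The track runs at x = 0 from y = -120 to +30 mm; the key's axis is at x = 0, y = +105 mm. A rail 3 mm high at x = +31 mm carries the clips; the panel is otherwise flat there.
- speed (a joint): position of the red slider along its track in m: 0 at the console's -y end (its line is then at console y = -120 mm), growing toward console +y, up to 0.150. It starts between 0 and 0.030. It slides stiffly (about 2 N) and stays where it is left.
- speed_line (a point): centre of the white line across the top of the red slider grip. The grip is a block 26 mm (console x) by 18 mm (along the track) by 30 mm tall, its top 32 mm above the panel; the line is at its middle and is repeated down its near and far faces.
- clip_yellow: yellow clip, the target: fixed on the rail beside the track, 20 mm (console x) by 16 mm (along the track) by 8 mm high. Origin at the centre of its underside, on the panel; axes as the console's. The slider's line is level with it when both have the same console y. It stands 55 to 135 mm up the track.
- clip_blue: blue clip, same shape and rail, marking the speed of another job; not the target. It may stand before or beyond the yellow one, at least 40 mm from it.
- key (a joint): angle of the green key in rad: 0 is run (where it starts and rests), growing as it is turned clockwise seen from above; start is reached at 0.7, the stop is at 1.0. A spring returns it to 0 when let go; it takes 0.04 N m to begin and 0.13 N m at the stop.
- key_grip (a point): point on the key's axis, 34 mm above the panel, where to grip or push. The green bow is an upright blade 36 mm long, 8 mm thick, from 12 to 44 mm above the panel; at 0 its length lies along console x. Below it is a fixed steel barrel, 28 mm diameter, 10 mm high. The point turns with the key (x along the blade); at 0 its axes are the console's.
- mug: white mug, 80 mm across, 90 mm tall, upright on the table; origin at the centre of its underside
- offcut: offcut of bright steel box section, 60 x 120 x 40 mm (x, y, z), lying on the table; origin at the centre of its underside
- wire_brush: wire brush with a wooden back 200 x 30 mm, 36 mm tall, lying bristles down on the table along its own x; origin at the centre of its underside
- wrench: steel wrench 180 mm long, 8 mm thick, lying on the table along its own x; origin under its middle
- hammer: hammer, 260 mm long, 26 mm thick, lying on the table off to the robot's left, along its own x; origin under its middle
- bolt_a: steel hex bolt standing head down on top of the console, near its far edge; head 25 mm across, 45 mm tall in all; origin at the centre of its underside
- bolt_b: a bolt like bolt_a, standing head down on the table between robot and console

How it is judged:
By the outcome, as a careful person would: the job done as asked, in the order asked, and still so for the second after the job is handed in, with the robot touching nothing.
It also fails if it takes over 51 s, if anything falls off the work surface, if the arm or the gripper's body presses on something with over 40 N, if the wrist force passes 120 N, or if a joint passes its speed limit or range.

## Working session

There is one attempt and no reset: what is moved stays moved. The work goes in short steps, Python scripts to look and compute and a shell command to move; the robot and the scene stay as the last step left them, time stands still between calls to the robot, and variables do not carry over. Pictures are saved under pics/ and viewed, at most 13 in all, crops included, and the job is handed in when it is done.

```bash
ls; mkdir -p pics
python3 - <<'E'
from plant import robot, read_camera
import cv2
for n in("scene","top"):
    c=read_camera(n); cv2.imwrite(f"pics/{n}0.png",c["image"]); print(n,c["K"].tolist(),c["extrinsics"].round(4).tolist())
s=robot.read_state(); print(s["t"],s["tool_pos"],s["orientation"],s["opening"],robot.grip_point_offset)
E
```

```text
pics
scene [[384.0479085031287, 0.0, 254.80801703252487], [0.0, 384.0479085031287, 183.93752567183517], [0.0, 0.0, 1.0]] [[-0.3767, 0.9263, 0.0015, 0.1262], [0.5166, 0.2114, -0.8297, -0.2542], [-0.7689, -0.3118, -0.5581, 1.548], [0.0, 0.0, 0.0, 1.0]]
top [[434.6932119634128, 0.0, 261.95004384727247], [0.0, 434.6932119634128, 193.245413500203], [0.0, 0.0, 1.0]] [[-0.0293, -0.9996, 0.004, 0.1293], [-0.9883, 0.0284, -0.1497, 0.5943], [0.1495, -0.0083, -0.9887, 1.0816], [0.0, 0.0, 0.0, 1.0]]
0.1 [ 0.15694664 -0.57859745  0.21771572] [-3.11250270e+00 -4.14472200e-01  1.42463505e-04] 0.0932518583631079 0.0188
```

View pics/scene0.png

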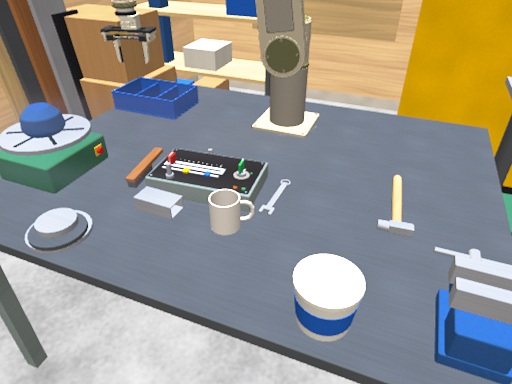

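View pics/top0.png

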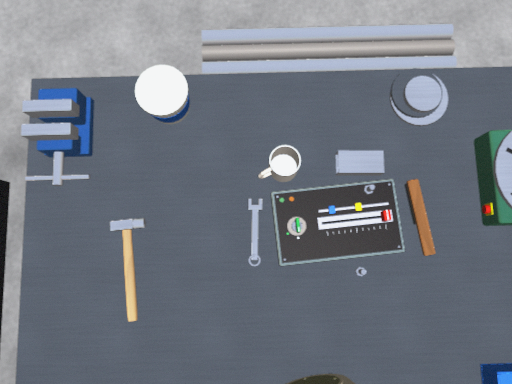

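The scene view shows the console at about (208,175). In the top view its centre is at (338,222), the red slider at (388,216), the green key at (297,226), the yellow clip at (358,207), the blue clip at (332,210) and bolt_a at (369,189). Next I'll measure these from enlarged crops and colour masks.

```bash
cat > h.py <<'E'
import cv2, numpy as np
from plant import robot, read_camera
RNG=dict(red=[((0,130,70),(8,255,255)),((172,130,70),(180,255,255))],yel=[((22,130,90),(35,255,255))],
 blu=[((100,130,90),(125,255,255))],grn=[((45,130,50),(80,255,255))])
BOX=dict(top=(265,175,412,270),scene=(145,140,275,210))
def mask(img,c,box):
    h=cv2.cvtColor(img,cv2.COLOR_BGR2HSV); m=sum(cv2.inRange(h,np.array(a),np.array(b)) for a,b in RNG[c])
    o=np.zeros_like(m); x0,y0,x1,y1=box; o[y0:y1,x0:x1]=m[y0:y1,x0:x1]; return o
def blob(img,c,box):
    n,l,s,ce=cv2.connectedComponentsWithStats(mask(img,c,box)); 
    return [(s[i],ce[i].round(2),l==i) for i in sorted(range(1,n),key=lambda i:-s[i][4])]
def onplane(cam,uv,z):
    E=cam["extrinsics"];R=E[:3,:3];o=-R.T@E[:3,3]
    d=R.T@np.linalg.inv(cam["K"])@np.array([uv[0],uv[1],1.]); return o+d*(z-o[2])/d[2]
def tri(c1,u1,c2,u2):
    p=cv2.triangulatePoints(c1["K"]@c1["extrinsics"][:3],c2["K"]@c2["extrinsics"][:3],np.array(u1,float),np.array(u2,float)); return (p[:3]/p[3]).ravel()
def crop(img,box,k,name):
    x0,y0,x1,y1=box; cv2.imwrite(name,cv2.resize(img[y0:y1,x0:x1],None,fx=k,fy=k,interpolation=cv2.INTER_CUBIC))
E
python3 - <<'E'
from h import *
C={n:read_camera(n) for n in("top","scene")}
for n,c in C.items():
    crop(c["image"],BOX[n],5.4,f"pics/{n}1.png")
    for k in RNG:
        for s,ce,l in blob(c["image"],k,BOX[n])[:3]: print(n,k,s.tolist(),ce)
E
```

```text
top red [381, 210, 6, 11, 47] [383.68 215.53]
top red [388, 209, 3, 10, 15] [389.07 213.6 ]
top yel [355, 202, 8, 9, 58] [357.97 206.12]
top blu [328, 205, 8, 9, 56] [331.57 209.14]
top grn [296, 218, 4, 9, 26] [297.08 222.12]
top grn [297, 228, 1, 4, 4] [297.  229.5]
top grn [287, 233, 2, 2, 4] [287.5 233.5]
scene red [170, 152, 6, 12, 54] [172.72 157.44]
scene red [167, 152, 4, 10, 13] [167.85 156.54]
scene yel [183, 168, 7, 5, 22] [185.64 169.73]
scene blu [204, 172, 7, 5, 28] [206.75 173.89]
scene grn [238, 161, 6, 13, 56] [240.52 166.27]
scene grn [242, 188, 3, 2, 6] [243.  188.5]
scene grn [250, 172, 3, 2, 4] [251.  172.5]
```

View pics/top1.png

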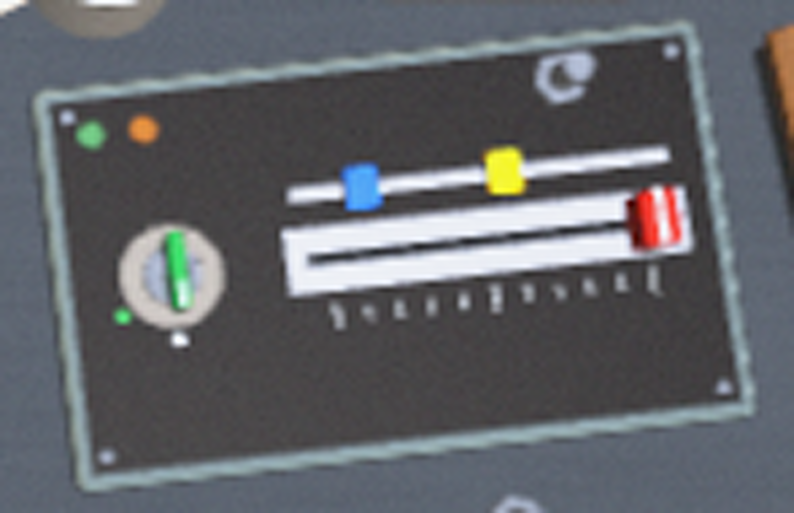

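View pics/scene1.png

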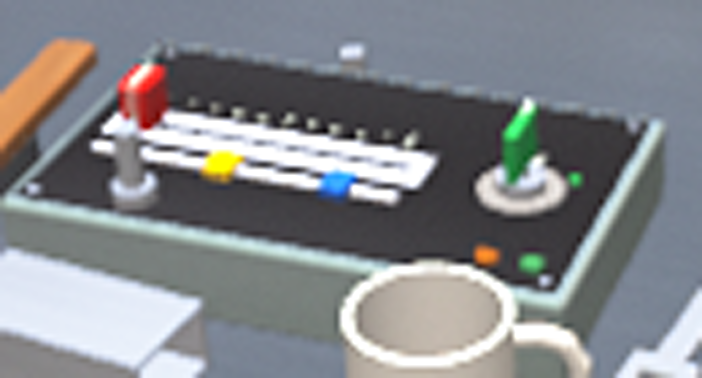

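The crops show the line on the red slider at (660,215) in the top crop. The yellow clip is at (504,171), the blue one at (362,187) and the key bow runs from (175,240) to (182,300). The panel corners are also visible in both crops.

```bash
cat >> h.py <<'E'
def frm(y0,k,box): return lambda p:((p[0]+.5)/k-.5+box[0],(p[1]+.5)/k-.5+box[1])
E
python3 - <<'E'
from h import *
C={n:read_camera(n) for n in("top","scene")};T,S=C["top"],C["scene"]
ft=frm(0,5.4,BOX["top"]);fs=frm(0,5.4,BOX["scene"])
np.set_printoptions(precision=4,suppress=True)
tc=[(38,95),(692,25),(752,408),(85,488)]; sc=[(556,300),(5,202),(160,42),(664,122)]
print("cam",-T["extrinsics"][:3,:3].T@T["extrinsics"][:3,3])
P=[]
for a,b in zip(tc,sc):
    print("corner",tri(T,ft(a),S,fs(b)),onplane(T,ft(a),.055),onplane(S,fs(b),.055)); P.append(onplane(T,ft(a),.055))
P=np.array(P); c=P.mean(0); ey=(P[0]+P[3]-P[1]-P[2]);ex=P[0]+P[1]-P[2]-P[3]
print("len",np.linalg.norm(ey)/2,np.linalg.norm(ex)/2,"yaw",np.degrees([np.arctan2(-ey[0],ey[1]),np.arctan2(ex[1],ex[0])]),"c",c)
th=np.mean([np.arctan2(-ey[0],ey[1]),np.arctan2(ex[1],ex[0])]);R=np.array([[np.cos(th),-np.sin(th)],[np.sin(th),np.cos(th)]])
con=lambda p:R.T@(np.asarray(p)[:2]-c[:2])
for k in("yel","blu"):
    t=blob(T["image"],k,BOX["top"])[0];s=blob(S["image"],k,BOX["scene"])[0]
    p=tri(T,t[1],S,s[1]); q=onplane(T,t[1],.062); r=onplane(S,s[1],.06); print(k,p,q,r,"console",con(p),con(q),con(r))
# slider line top centre, key top centre, slider base
for nm,a,b in(("line top",(661,214),(151,72)),("key top",(179,272),(528,107))):
    p=tri(T,ft(a),S,fs(b)); print(nm,p,con(p),con(onplane(T,ft(a),.087 if nm[0]=='l' else .099)))
for nm,y in(("slot end",None),):
    for a in((308,260),(688,222),(172,277)): print("panel pt",con(onplane(T,ft(a),.055)))
print("expected key", c[:2]+R@[0,.105])
from scipy.spatial.transform import Rotation as Ro
s=robot.read_state();print(Ro.from_rotvec(s["orientation"]).as_matrix()[:,1],s["tool_pos"])
E
```

```text
cam [0.4295 0.1214 1.1578]
corner [0.5988 0.0867 0.0522] [0.5982 0.0872 0.055 ] [0.6025 0.0877 0.055 ]
corner [ 0.6233 -0.2269  0.0488] [ 0.6231 -0.2265  0.055 ] [ 0.631  -0.2177  0.055 ]
corner [ 0.4409 -0.2421  0.0507] [ 0.441 -0.241  0.055] [ 0.4475 -0.2369  0.055 ]
corner [0.4129 0.0723 0.0498] [0.4133 0.0714 0.055 ] [0.4207 0.0767 0.055 ]
len 0.3141375417585969 0.18411485098309027 yaw [4.7973 4.7168] c [ 0.5189 -0.0772  0.055 ]
yel [ 0.5556 -0.1313  0.056 ] [ 0.5552 -0.1305  0.062 ] [ 0.5609 -0.1266  0.06  ] console [ 0.032  -0.0569] [ 0.0317 -0.0561] [ 0.0378 -0.0527]
blu [ 0.5499 -0.064   0.0549] [ 0.5493 -0.0632  0.062 ] [ 0.5567 -0.0592  0.06  ] console [0.0319 0.0107] [0.0314 0.0114] [0.0392 0.0148]
line top [ 0.5284 -0.1927  0.0869] [-0.0001 -0.1158] [ 0.0012 -0.1189]
key top [0.508  0.0295 0.1018] [-0.002   0.1073] [-0.0013  0.1053]
panel pt [0.0005 0.04  ]
panel pt [-0.0018 -0.1407]
panel pt [-0.0003  0.1047]
expected key [0.5102 0.0274]
[ 0.2618 -0.9651 -0.0006] [ 0.1571 -0.5789  0.2183]
```

```bash
python3 -m inch '[37,38,0,-5,60,74,76,0,-10.4,60,111,114,0,-10.4,60,148,152,0,-10.4,60,185,190,0,-10.4,60,211,218,0,-10.4,60,237,246,0,-10.4,60,263,272,0,-10.4,60,289,298,0,-10.4,60,315,325,0,-10.4,60]' 20; python3 -c "
from plant import robot;print(robot.read_state()['q'])"
```

```text
t: 1.13
tool_pos: [0.4481, -0.2782, 0.2189]
orientation: [3.138, 0.131, 0.001]
force: [1.4, -0.3, -0.0]
opening: 0.0556
gripper_force: 0.0
[-6.52734173e-01 -6.72964442e-02  1.68959573e+00 -3.00531354e-05
  1.51859590e+00  8.34889057e-01]
```

```bash
python3 -m inch '[19,20,0,0,60,38,40,-20,0,60,57,59,-50,0,60,57,59,-80,0,60,57,59,-105,0,60,57,59,-105,0,60,57,59,-105,0,60,57,59,-105,0,60]'
python3 - <<'E'
from h import *
a=read_camera("scene")["image"];b=read_camera("top")["image"]
w=np.hstack([cv2.resize(a[100:210,140:240],None,fx=4,fy=4,interpolation=2),cv2.resize(b[160:270,320:420],None,fx=4,fy=4,interpolation=2)]);cv2.imwrite("pics/hov.png",w)
E
```

```text
t: 1.8
tool_pos: [0.5047, -0.2215, 0.1154]
orientation: [3.138, 0.13, 0.002]
force: [-0.5, -0.0, 0.5]
opening: 0.0558
gripper_force: 0.0
```

View pics/hov.png

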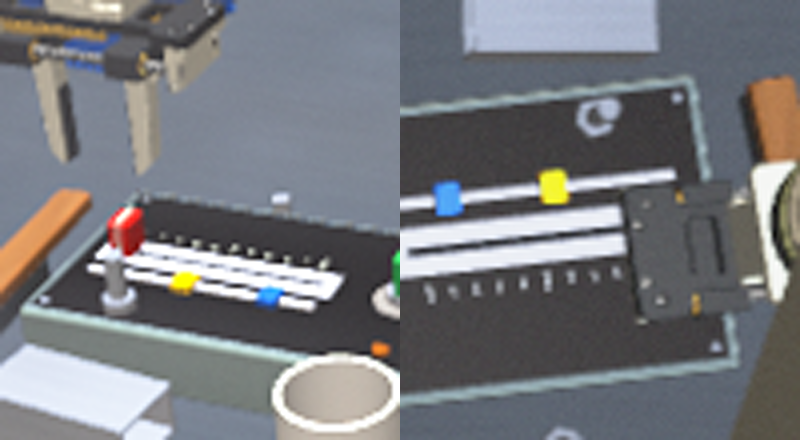

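The left (scene) half shows the open fingers above and behind the red slider at (125,230). The right (top) half shows the hand still about 25 mm short. I'll move over the slider and check again.

```bash
python3 -m inch '[12,14,0,0,60,24,27,0,0,60,24,27,-10,0,60,24,27,-10,0,60,24,27,-10,0,60]'
python3 - <<'E'
from h import *
c=read_camera("scene");a=c["image"]
s=robot.read_state();p=s["tool_pos"];print(p)
cv2.imwrite("pics/hov2.png",cv2.resize(a[110:200,130:230],None,fx=6,fy=6,interpolation=2))
q=c["K"]@(c["extrinsics"]@np.array([*p,1]))[:3];q=q[:2]/q[2];print("tcp in crop",(q-[130,110])*6)
E
```

```text
t: 2.32
tool_pos: [0.5276, -0.1943, 0.1038]
orientation: [3.139, 0.131, -0.001]
force: [-0.2, -0.2, -0.6]
opening: 0.0557
gripper_force: 0.0
[ 0.52762363 -0.1944771   0.10398218]
tcp in crop [240.58601269 224.21538196]
```

View pics/hov2.png

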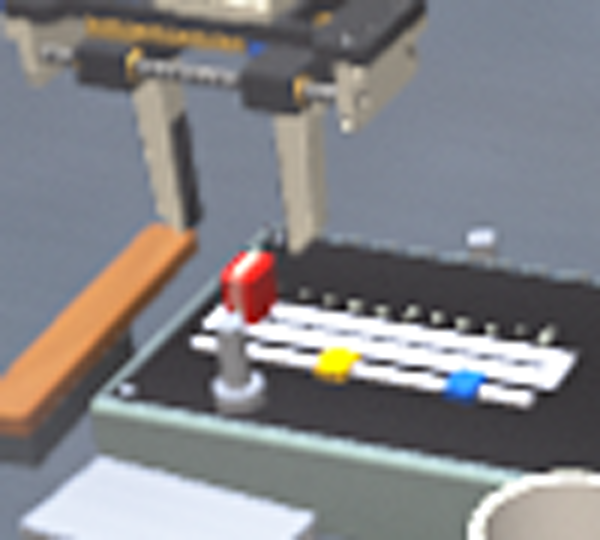

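The fingertips at (180,225) and (302,245) straddle the slider top at (250,262). I'll descend and grip.

```bash
python3 -m inch '[1,0,-15,0,60,1,0,-30,0,60,1,0,-41,0,60,1,0,-41,0,60,1,0,-41,0,12,1,0,-41,0,5,1,0,-41,0,5,1,0,-41,0,5,1,0,-41,0,5]' 15
```

```text
t: 3.12
tool_pos: [0.5295, -0.1941, 0.0635]
orientation: [3.138, 0.131, 0.002]
force: [0.1, 1.0, -0.0]
opening: 0.0269
gripper_force: 0.0
```

```bash
python3 -m inch '[0,0,0,0,5,0,0,0,0,5,0,0,0,0,5,0,0,0,0,5]' 15
```

```text
t: 3.45
tool_pos: [0.5293, -0.1941, 0.0631]
orientation: [3.138, 0.131, 0.001]
force: [-0.3, -0.6, 3.0]
opening: 0.0177
gripper_force: 15.0
```

```bash
python3 -m inch '[-1,12,0,0,5,-2,24,0,0,5,-3,36,0,0,5,-4,48,0,0,5,-5,60,0,0,5,-5,60.7,0,0,5,-5,60.7,0,0,5,-5,60.7,0,0,5,-5,60.7,0,0,5]'
python3 - <<'E'
from h import *
c=read_camera("scene");a=c["image"]
cv2.imwrite("pics/set.png",cv2.resize(a[120:200,140:240],None,fx=6,fy=6,interpolation=2))
E
```

```text
t: 4.2
tool_pos: [0.5242, -0.1311, 0.0631]
orientation: [-3.138, -0.133, -0.001]
force: [0.0, 1.6, 7.8]
opening: 0.018
gripper_force: 15.0
```

View pics/set.png

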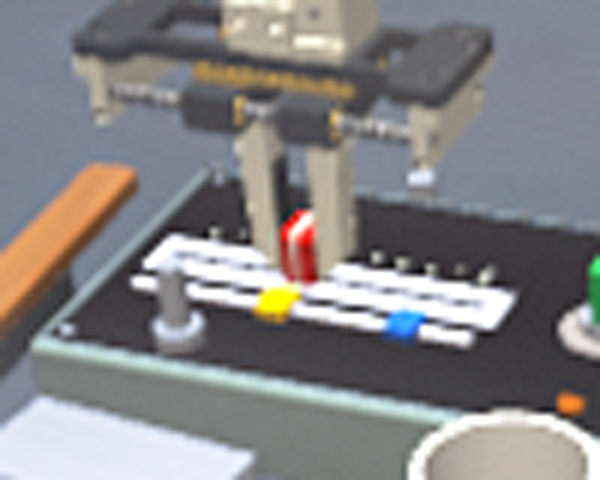

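The slider has moved beside the yellow clip: its line foot is at (305,280) and the clip is at (277,302). I'll release, lift, move over the key side and compare line and clip in the unobstructed top view.

```bash
python3 -m inch '[0,0,0,0,50,0,0,0,0,50,0,0,0,0,50,0,0,0,0,50,0,0,20,0,50,0,0,50,0,50,0,0,75,0,50,-3,40,75,0,50,-6,80,75,0,50,-9,120,75,0,50]' && python3 -m inch '[-3,40,0,0,50,-5,70,0,0,50,-5,70,0,0,50]'
cat > m.py <<'E'
from h import *
T,S=read_camera("top"),read_camera("scene")
th=np.radians(4.76);R=np.array([[np.cos(th),-np.sin(th)],[np.sin(th),np.cos(th)]]);c0=np.array([.5189,-.0772])
con=lambda p:(R.T@(np.asarray(p)[:2]-c0)*1e3).round(1)
for n,c in(("top",T),("scene",S)):
    for k in("red","yel","blu","grn"):
        for s,ce,l in blob(c["image"],k,BOX[n])[:2]: print(n,k,s.tolist(),ce,con(onplane(c,ce,.063)),con(onplane(c,ce,.087)))
w=np.hstack([cv2.resize(T["image"][190:235,335:385],None,fx=8,fy=8,interpolation=2),cv2.resize(S["image"][140:185,165:215],None,fx=8,fy=8,interpolation=2)])
import sys;cv2.imwrite(sys.argv[1],w)
E
python3 m.py pics/chk.png
```

```text
t: 5.08
tool_pos: [0.5149, -0.0123, 0.1382]
orientation: [-3.139, -0.127, -0.002]
force: [1.9, -0.9, 0.6]
opening: 0.0461
gripper_force: 0.0
t: 5.33
tool_pos: [0.509, 0.0619, 0.1374]
orientation: [-3.136, -0.137, 0.001]
force: [0.2, -0.0, 0.1]
opening: 0.0463
gripper_force: 0.0
top red [356, 213, 5, 11, 40] [358.15 218.12] [  1.2 -52.1] [ -0.4 -46.5]
top red [362, 212, 4, 10, 17] [363.35 216.82] [  3.  -65.7] [  1.3 -59.7]
top yel [355, 202, 7, 9, 57] [357.89 206.07] [ 31.7 -55.9] [ 29.4 -50.2]
scene red [189, 155, 7, 12, 49] [192.08 161.12] [ -9.5 -53.9] [ 27.  -34.4]
scene red [186, 155, 5, 8, 15] [187.33 158.27] [-20.8 -75. ] [ 16.2 -54.7]
scene yel [183, 168, 7, 5, 22] [185.64 169.73] [ 41.1 -50.7] [ 75.6 -31.4]
scene blu [204, 172, 7, 5, 27] [206.85 173.89] [43.4 17.1] [77.8 33.7]
scene grn [238, 160, 7, 14, 57] [240.58 166.16] [-25.9  95.2] [ 11.3 108.6]
scene grn [242, 187, 3, 3, 7] [243.   188.29] [ 81.  139.3] [113.9 150.9]
```

View pics/chk.png

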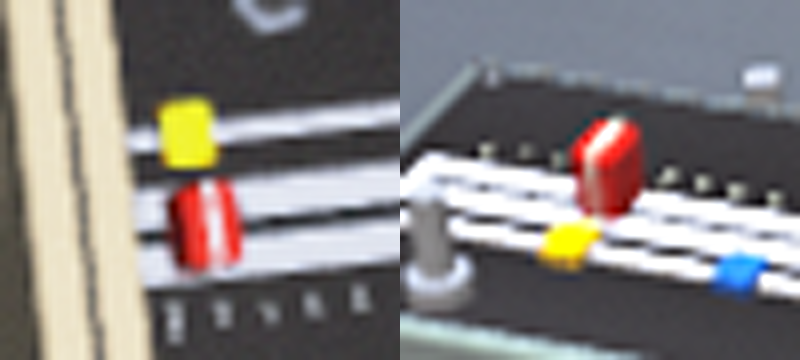

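The top crop (left) shows the slider line at about (213,222) and the yellow clip at (188,132). They are nearly level once parallax is allowed for. I'll measure the line to sub-pixel precision.

```bash
cat > l.py <<'E'
from h import *
th=np.radians(4.76);R=np.array([[np.cos(th),-np.sin(th)],[np.sin(th),np.cos(th)]]);c0=np.array([.5189,-.0772])
con=lambda p:(R.T@(np.asarray(p)[:2]-c0)*1e3)
T=read_camera("top");I=T["image"].astype(float)
b=blob(T["image"],"red",BOX["top"]);x0=min(q[0][0] for q in b[:2]);x1=max(q[0][0]+q[0][2] for q in b[:2]);y0=max(q[0][1] for q in b[:2]);
out=[]
for v in range(y0,y0+10):
    g=I[v,x0+2:x1-1,:2].mean(1); w=np.clip(g-np.median(g),0,None);u=(np.arange(x0+2,x1-1)*w).sum()/max(w.sum(),1e-6)
    print(v,g.astype(int),round(u,2),con(onplane(T,(u,v),.087)).round(1))
y=blob(T["image"],"yel",BOX["top"])[0]
for v in range(202,212):   # yellowness profile edges: half-level crossings
    r=I[v,350:368]; s=np.clip((r[:,2]-r[:,0])/200,0,1); u=(np.arange(350,368)*s).sum()/s.sum(); print(v,"clip",round(u,2),"w",round(s.sum(),1),con(onplane(T,(u,v),.063)).round(1))
E
python3 l.py
```

```text
213 [ 42  45 214 212  96 101 203] 361.59 [ 11.2 -56.8]
214 [ 45  54 180 198 129  49 185] 361.66 [  8.7 -56.6]
215 [ 48  56 142 185 138  53 145] 361.29 [  6.4 -55.3]
216 [ 42  57 140 216 176  48 104] 361.16 [  4.  -54.7]
217 [ 42  55 128 230 208  55  74] 361.23 [  1.5 -54.5]
218 [ 42  52  90 223 209  65  48] 361.36 [ -1.  -54.4]
219 [ 37  55  60 220 214  89  47] 361.62 [ -3.5 -54.7]
220 [ 33  56  58 213 214 101  49] 361.68 [ -6.  -54.5]
221 [ 31  55  62 175 197 126  49] 361.84 [ -8.5 -54.5]
222 [ 28  47  58 154 181 131 121] 361.77 [-10.9 -54. ]
202 clip 356.82 w 2.8 [ 42.3 -54.7]
203 clip 357.24 w 6.4 [ 39.6 -55.4]
204 clip 357.1 w 7.1 [ 37.1 -54.7]
205 clip 357.24 w 6.5 [ 34.5 -54.7]
206 clip 357.26 w 6.2 [ 32.  -54.3]
207 clip 357.45 w 6.4 [ 29.4 -54.5]
208 clip 357.85 w 7.3 [ 26.8 -55.1]
209 clip 357.64 w 7.4 [ 24.3 -54.2]
210 clip 357.56 w 6.4 [ 21.8 -53.6]
211 clip 352.49 w 0.9 [ 20.7 -40.5]
```

Run:
```python
from h import *
th=np.radians(4.76);R=np.array([[np.cos(th),-np.sin(th)],[np.sin(th),np.cos(th)]]);c0=np.array([.5189,-.0772])
con=lambda p:(R.T@(np.asarray(p)[:2]-c0)*1e3)
T=read_camera("top");S=read_camera("scene");I=cv2.imread("pics/top0.png").astype(float)
for v in range(203,211):
    r=I[v,350:368]; s=np.clip((r[:,2]-r[:,0]-15)/200,0,None); u=(np.arange(350,368)*s).sum()/s.sum(); print(v,round(u,2),round(s.sum(),1),con(onplane(T,(u,v),.063)).round(1))
J=S["image"]
print(J[153:169,184:198].tolist().__len__())
for v in range(153,170): print(v,[f"{int(p[0])}/{int(p[2])}" for p in J[v,184:198]])
s=blob(J,"yel",BOX["scene"])[0]
print("clip",con(onplane(S,s[1],.0605)))
```

```text
203 357.75 5.4 [ 39.5 -56.7]
204 357.64 6.1 [ 37.  -56.1]
205 357.77 5.6 [ 34.4 -56. ]
206 357.71 5.2 [ 31.9 -55.5]
207 357.92 5.4 [ 29.3 -55.6]
208 358.36 6.2 [ 26.6 -56.4]
209 358.26 6.3 [ 24.1 -55.8]
210 358.25 5.3 [ 21.6 -55.4]
16
153 ['70/67', '69/66', '69/66', '69/67', '70/66', '69/65', '67/63', '65/62', '65/62', '67/63', '67/64', '67/65', '68/67', '67/65']
154 ['68/65', '67/65', '70/66', '69/65', '67/60', '66/55', '62/50', '101/96', '119/113', '87/78', '67/59', '68/63', '69/66', '69/66']
155 ['65/63', '65/64', '66/62', '69/61', '65/49', '54/208', '87/255', '244/255', '187/233', '79/186', '62/116', '67/67', '67/63', '67/64']
156 ['67/64', '67/63', '66/59', '64/47', '55/203', '84/255', '255/255', '255/255', '154/255', '49/255', '55/197', '64/74', '69/64', '66/63']
157 ['62/59', '63/57', '65/49', '57/204', '35/255', '225/255', '255/255', '191/255', '55/255', '38/255', '45/182', '64/80', '65/59', '65/61']
158 ['61/57', '62/53', '61/146', '43/255', '178/255', '240/255', '166/255', '64/255', '34/255', '38/206', '41/138', '61/88', '66/60', '64/63']
159 ['121/125', '98/94', '58/155', 
[... 946 characters left out ...]
9/116', '225/219', '255/255', '255/255', '255/255']
166 ['255/255', '255/255', '255/255', '220/229', '74/179', '106/175', '65/168', '14/162', '12/135', '77/116', '191/169', '215/187', '240/222', '250/238']
167 ['255/255', '255/255', '255/255', '204/255', '159/252', '209/236', '182/220', '163/219', '225/231', '255/254', '255/253', '255/249', '240/223', '234/217']
168 ['138/255', '64/255', '46/255', '67/255', '128/255', '170/255', '226/232', '251/245', '255/255', '255/255', '255/255', '255/255', '255/255', '255/255']
169 ['0/255', '0/255', '0/255', '0/255', '0/255', '0/237', '145/167', '203/179', '227/208', '251/236', '255/244', '255/253', '255/255', '255/255']
clip [ 37.50714043 -52.71856286]
```

Run:
```python
from h import *
th=np.radians(4.76);R=np.array([[np.cos(th),-np.sin(th)],[np.sin(th),np.cos(th)]]);c0=np.array([.5189,-.0772])
con=lambda p:(R.T@(np.asarray(p)[:2]-c0)*1e3)
S=read_camera("scene");E=S["extrinsics"];print(-E[:3,:3].T@E[:3,3])
for p,z in(((189,166),.057),((188.3,158.7),.087),((191.2,155.1),.087),((189.8,156.8),.087)): print(con(onplane(S,p,z)))
# predicted scene px of clip silhouette centroid rel. to y
def px(y,x,z):
    w=c0+R@[x,y];q=S["K"]@(E@np.array([*w,z,1]))[:3];return q[:2]/q[2]
for y in(-.057,-.055):
    print(y,"clip top,base",px(y,.031,.063),px(y,.041,.055),"line top",px(y,0,.087),"line foot",px(y,.013,.057))
```

```text
[1.36916868 0.41945872 0.65293703]
[ 10.25758295 -55.28544298]
[ 17.61588398 -50.93031273]
[ -4.32266936 -51.96645051]
[  6.14952729 -51.55901071]
-0.057 clip top,base [185.20655472 167.65940722] [183.96838699 171.69630141] line top [189.02248585 155.53597698] line foot [188.07605219 166.36573124]
-0.055 clip top,base [185.82655155 167.76665358] [184.58974701 171.80565198] line top [189.63805807 155.6369116 ] line foot [188.68774901 166.4707696 ]
```

Both views put the line about 2 mm beyond the clip, toward +y. I'll go back, regrip and pull it back 2 mm.

```bash
python3 -m inch '[3,-40,0,0,50,6,-80,0,0,50,9,-120,0,0,50,12,-160,0,0,50,15,-193,0,0,50,15,-193,0,0,50,15,-193,0,0,50]' && python3 -m inch '[0,0,-20,0,50,0,0,-45,0,50,0,0,-65,0,50,0,0,-74,0,50,0,0,-74,0,50]'
```

```text
t: 6.22
tool_pos: [0.5245, -0.1391, 0.1375]
orientation: [-3.139, -0.122, 0.001]
force: [-0.2, 0.0, -0.3]
opening: 0.0471
gripper_force: 0.0
t: 6.63
tool_pos: [0.5228, -0.1348, 0.0608]
orientation: [-3.137, -0.131, 0.007]
force: [-0.6, -0.0, 0.0]
opening: 0.0465
gripper_force: 0.0
```

```bash
python3 -m inch '[1,1,2,0,50,1,1,2,0,50,1,1,2,0,50]'; python3 -m inch '[0,0,0,0,20,0,0,0,0,10,0,0,0,0,5,0,0,0,0,5,0,0,0,0,5,0,0,0,0,5,0,0,0,0,5,0,0,0,0,5]' 15
```

```text
t: 6.88
tool_pos: [0.5275, -0.1354, 0.0677]
orientation: [3.138, 0.131, 0.005]
force: [0.3, 0.1, 0.3]
opening: 0.0467
gripper_force: 0.0
t: 7.55
tool_pos: [0.5261, -0.1351, 0.0658]
orientation: [-3.139, -0.131, -0.0]
force: [-0.1, 2.0, 3.3]
opening: 0.0178
gripper_force: 15.0
```

```bash
python3 -m inch '[0,1,0,0,5,0,2,0,0,5,0,2,0,0,5,0,2,0,0,5,0,2,0,0,5]'; python3 -c "
from plant import robot,read_camera
for i in range(3): read_camera('top');print(robot.read_state()['tool_pos'])"
```

```text
t: 7.97
tool_pos: [0.526, -0.1335, 0.0658]
orientation: [3.138, 0.131, 0.0]
force: [-0.8, -1.5, 4.4]
opening: 0.0183
gripper_force: 15.0
[ 0.52601271 -0.13340008  0.06581077]
[ 0.52602891 -0.13337634  0.06579845]
[ 0.52605424 -0.13334183  0.06585121]
```

```bash
python3 -m inch '[0,0,0,0,50,0,0,0,0,50,0,0,0,0,50,0,0,0,0,50,0,0,20,0,50,0,0,50,0,50,0,0,75,0,50,-3,40,75,0,50,-6,80,75,0,50,-9,120,75,0,50]' && python3 -m inch '[-3,40,0,0,50,-5,70,0,0,50,-5,80,0,0,50,-5,80,0,0,50,-5,80,0,0,50]' && python3 l.py | head -10; python3 m.py pics/chk2.png
```

```text
t: 8.95
tool_pos: [0.5171, -0.0123, 0.1413]
orientation: [-3.139, -0.127, -0.002]
force: [0.1, 0.1, -0.0]
opening: 0.0465
gripper_force: 0.0
t: 9.37
tool_pos: [0.5119, 0.0667, 0.1405]
orientation: [3.138, 0.133, -0.0]
force: [0.0, -0.6, -0.6]
opening: 0.0464
gripper_force: 0.0
213 [ 41  48 213 211  96 103 204] 362.61 [ 10.9 -59.3]
214 [ 52  54 177 198 129  49 188] 362.73 [  8.5 -59.3]
215 [ 48  58 141 184 139  51 144] 362.28 [  6.1 -57.8]
216 [ 42  55 137 209 169  50 102] 362.15 [  3.7 -57.1]
217 [ 42  57 131 212 179  52  72] 362.16 [  1.2 -56.8]
218 [ 38  57  92 223 205  49  43] 362.32 [ -1.3 -56.8]
219 [ 34  54  64 220 210  62  45] 362.47 [ -3.8 -56.8]
220 [ 26  58  62 215 213 100  46] 362.66 [ -6.3 -56.9]
221 [ 31  54  61 176 199 124  48] 362.84 [ -8.8 -57. ]
222 [ 21  45  55 142 181 139 121] 362.97 [-11.2 -56.9]
top red [357, 213, 5, 10, 39] [359.03 217.87] [  1.6 -54.4] [ -0.  -48.7]
top red [363, 212, 3, 10, 16] [364.25 216.75] [  2.9 -68. ] [  1.3 -62. ]
top yel [355, 202, 7, 9, 56] [357.93 206.14] [ 31.5 -56. ] [ 29.2 -50.3]
scene red [189, 155, 6, 12, 50] [191.44 160.86] [-10.4 -56.4] [ 26.2 -36.8]
scene red [186, 155, 4, 12, 17] [186.94 159.47] [-13.8 -73. ] [ 22.9 -52.8]
scene yel [183, 167, 7, 6, 25] [185.68 169.8 ] [ 41.4 -50.4] [ 75.9 -31.1]
scene blu [204, 172, 7, 5, 27] [206.85 173.89] [43.4 17.1] [77.8 33.7]
scene grn [238, 160, 7, 14, 57] [240.58 166.16] [-25.9  95.2] [ 11.3 108.6]
scene grn [242, 188, 3, 2, 6] [243.  188.5] [ 82.  139.6] [114.8 151.2]
```

View pics/chk2.png

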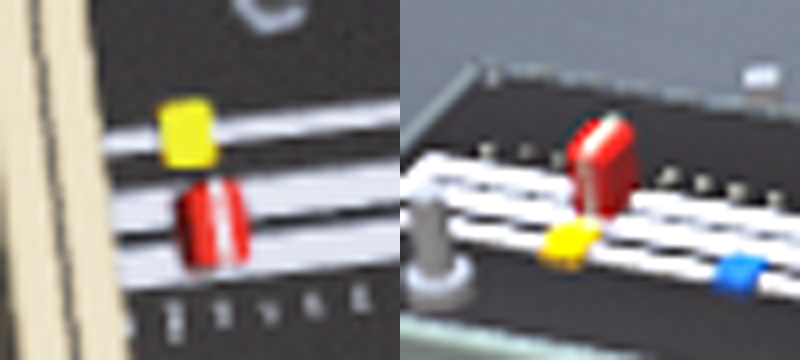

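The line now measures console y = -56.9 mm and the clip about -56.7 mm, so the speed is set. In the top half the line is at (222,222) and the clip at (188,132), level along console x. Next is the key at about (0.510, 0.028).

```bash
python3 -m inch '[-2,-20,0,0,50,-2,-39,0,0,50,-2,-39,0,0,50,-2,-39,0,0,50,-2,-39,0,0,50]'
python3 - <<'E'
from h import *
c=read_camera("scene");a=c["image"]
p=robot.read_state()["tool_pos"];print(p)
cv2.imwrite("pics/key.png",cv2.resize(a[110:200,200:300],None,fx=6,fy=6,interpolation=2))
E
```

```text
t: 9.93
tool_pos: [0.5101, 0.0273, 0.1406]
orientation: [-3.139, -0.128, -0.0]
force: [0.1, -0.8, 0.7]
opening: 0.0465
gripper_force: 0.0
[0.51003668 0.02770952 0.14059429]
```

View pics/key.png

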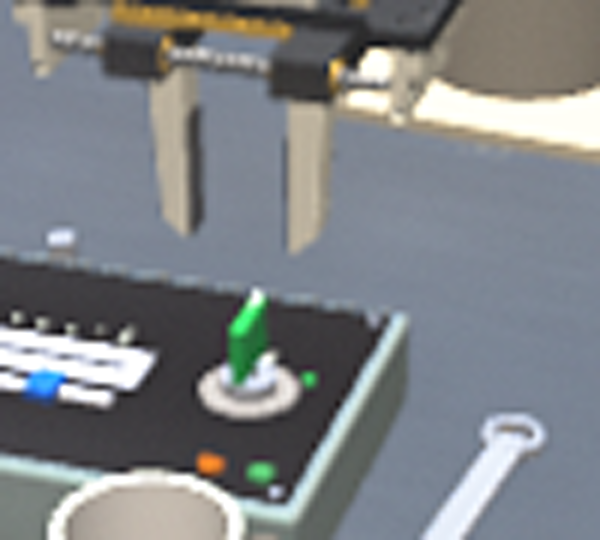

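The fingertips at (180,232) and (302,250) are centred over the key blade, whose top is at (250,300). I'll descend and close.

```bash
python3 -m inch '[0,0,-20,0,50,0,0,-40,0,50,0,0,-60,0,50,0,0,-69,0,50,0,0,-69,0,50,0,0,-69,0,50]' && python3 -m inch '[0,0,0,0,20,0,0,0,0,8,0,0,0,0,0,0,0,0,0,0,0,0,0,0,0,0,0,0,0,0,0,0,0,0,0,0,0,0,0,0,0,0,0,0,0]' 25
```

```text
t: 10.48
tool_pos: [0.5097, 0.0282, 0.0716]
orientation: [-3.139, -0.131, 0.002]
force: [-0.4, -0.2, 1.2]
opening: 0.0464
gripper_force: 0.0
t: 11.23
tool_pos: [0.5101, 0.0276, 0.0718]
orientation: [3.139, 0.131, 0.0]
force: [-0.6, -1.0, 2.0]
opening: 0.0076
gripper_force: 25.0
```

```bash
python3 -m inch '[0,0,0,-6,0,0,0,0,-12,0,0,0,0,-18,0,0,0,0,-24,0,0,0,0,-30,0,0,0,0,-36,0,0,0,0,-42,0,0,0,0,-47,0,0,0,0,-49,0,0,0,0,-49,0]' 40; python3 -m inch '[0,0,0,0,0,0,0,0,0,0,0,0,0,0,0,0,0,0,0,0,0,0,0,0,0,0,0,0,0,0,0,0,0,0,0]'; python3 -c "
from h import *
from scipy.spatial.transform import Rotation as Ro
s=robot.read_state();y=Ro.from_rotvec(s['orientation']).as_matrix()[:,1];print(np.degrees(np.arctan2(y[1],y[0])),s['wrist_torque'],s['q'])
cv2.imwrite('pics/turn.png',cv2.resize(read_camera('scene')['image'][110:200,200:300],None,fx=6,fy=6,interpolation=2))"
```

```text
t: 12.07
tool_pos: [0.5102, 0.0278, 0.0718]
orientation: [-2.909, 1.185, -0.001]
force: [-0.7, -1.1, 2.3]
opening: 0.0075
gripper_force: 40.0
t: 12.65
tool_pos: [0.5102, 0.0278, 0.0718]
orientation: [-2.91, 1.182, -0.001]
force: [0.3, -1.2, 4.7]
opening: 0.0081
gripper_force: 40.0
-134.21660686778844 [-0.07726018  0.00645424  0.10961851] [-4.58623170e-02  1.29123228e-02  1.88842182e+00 -8.29458053e-06
  1.23982688e+00  2.29666212e+00]
```

View pics/turn.png

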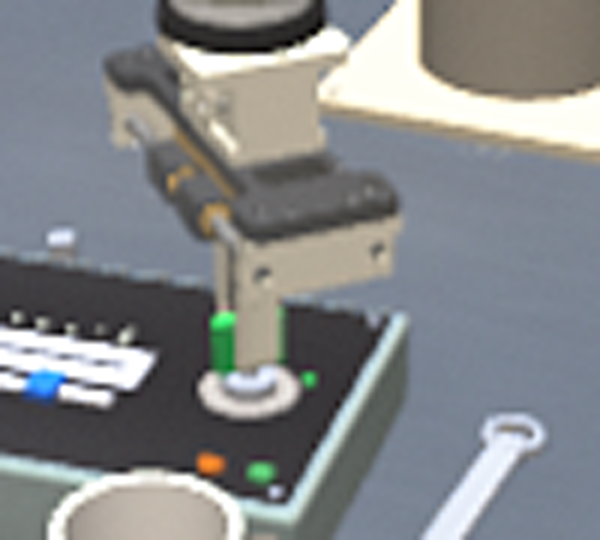

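The key blade, from (222,340) to (280,335), is turned about 49° with the fingers. The 0.11 N m wrist torque matches the spring, and it has been held for over 0.5 s. I'll let go and lift away.

```bash
python3 -m inch '[0,0,0,0,70,0,0,0,0,70,0,0,0,0,70,0,0,0,0,70,0,0,0,0,70,0,0,0,0,70,0,0,0,0,70,0,0,25,0,70,0,0,60,0,70,0,0,100,0,70]' && python3 -m inch '[0,30,0,0,70,0,60,20,0,70,0,90,30,0,70,0,110,30,0,70,0,110,30,0,70,0,110,30,0,70]' && python3 m.py pics/x.png
python3 - <<'E'
from h import *
a=read_camera("scene")["image"];b=read_camera("top")["image"]
cv2.imwrite("pics/end.png",np.hstack([cv2.resize(a[110:240,140:290],None,fx=2.6,fy=2.6,interpolation=2),cv2.resize(b[140:270,265:415],None,fx=2.6,fy=2.6,interpolation=2)]))
E
```

```text
t: 13.53
tool_pos: [0.5079, 0.028, 0.1704]
orientation: [2.909, -1.182, -0.008]
force: [0.1, 0.0, 0.5]
opening: 0.0645
gripper_force: 0.0
t: 14.03
tool_pos: [0.5097, 0.1387, 0.2015]
orientation: [2.912, -1.179, -0.0]
force: [-0.0, 0.1, -0.4]
opening: 0.0654
gripper_force: 0.0
top red [357, 213, 5, 10, 39] [359.03 217.87] [  1.6 -54.4] [ -0.  -48.7]
top red [363, 212, 4, 10, 17] [364.35 216.82] [  2.7 -68.2] [  1.1 -62.2]
top yel [355, 202, 7, 9, 57] [357.89 206.07] [ 31.7 -55.9] [ 29.4 -50.2]
top blu [328, 205, 8, 9, 56] [331.57 209.14] [31.3 11.6] [29.1 15.8]
scene red [189, 155, 6, 12, 50] [191.44 160.86] [-10.4 -56.4] [ 26.2 -36.8]
scene red [186, 155, 4, 12, 17] [186.94 159.47] [-13.8 -73. ] [ 22.9 -52.8]
scene yel [183, 167, 7, 6, 24] [185.67 169.71] [ 41.  -50.7] [ 75.5 -31.3]
scene blu [204, 172, 7, 5, 28] [206.75 173.89] [43.5 16.8] [77.8 33.4]
scene grn [238, 160, 7, 14, 57] [240.58 166.16] [-25.9  95.2] [ 11.3 108.6]
scene grn [250, 172, 3, 3, 6] [251.17 172.67] [ -1.  136.1] [ 35.2 147.8]
```

View pics/end.png

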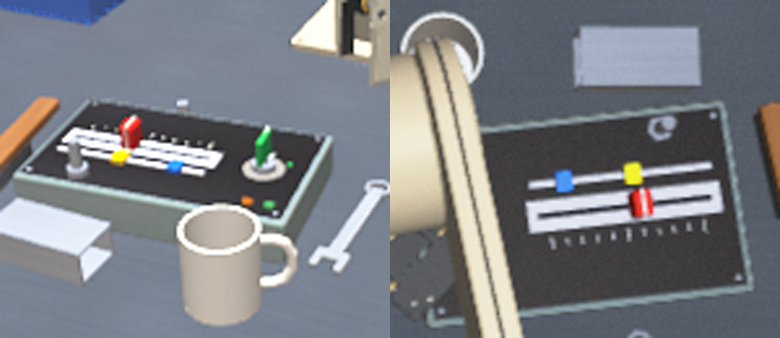

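The key is back at run: its blob in the scene view is exactly where it began, at (240.6,166.2). The slider is level with the yellow clip, and the other things in view (bolts, mug, offcut, wrench, brush) look undisturbed. The robot is clear of everything.

```bash
python3 -c "
from plant import job;print(job.close_job())"
```

```text
the job is handed in; nothing more can be done
None
```

The slider's line is set level with the yellow clip to within my measurement error (about 1 mm), and the key was then turned clockwise about 49°, held for over half a second and let go; it sprang back to run, and the job was handed in at about 14 s.

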